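Key-start the curing unit and hold the switch over

TASK

Take the blue-headed key out of the white bur stand and push it, wiggling if the pins stick, fully home into the brass key switch on top of the orange curing unit. Only when it is fully home, turn it a quarter turn clockwise, to the stop, and finish holding it there: the switch springs back if let go, so the gripper keeps its grip on the key at the end. Do not disturb the two tins and the grey stone block.

Things in the scene. Friction and masses are not known exactly. Their poses are not given: they have to be found in the camera images.
- key: Loose reversible key, 35 g, upright in the bur stand, blade down. Origin at the blade tip, z up to the head, x along the width of blade and head. Steel blade 12 (x) by 4 mm (y), round tip, z 0-28 mm; steel shoulder disc 21 mm dia., z 28-33; blue plastic head 28 (x) by 10 mm (y), z 33-67: pinch it across the 10 mm. Half a turn about z makes no difference to how it fits.
- key_head (a point): Point on the key's axis in the blue head, 56 mm above the blade tip and 11 mm below the head's top: a good TCP height for the grasp.
- key_shoulder (a point): Centre of the underside of the shoulder disc, 28 mm above the blade tip; it meets the lock's face when the key is fully home.
- stand: White bur stand, fixed; origin centre of underside. Round foot 92 mm dia., 24 mm high, with a ring of short burs (tops up to 44 mm, 36 mm from the axis); 36 mm square hub in the middle rising to 60 mm. The hub's slot, 14 (x) by 6 mm (y), holds the key, shoulder resting on the hub, blade 28 mm deep: lift over 30 mm to clear.
- unit: Orange-topped curing unit, fixed; origin centre of underside; 180 (x) by 200 (y) by 115 mm high. Brass lock at x -45 mm, y 0. On its +x half a round steel lid with a black knob (top 139 mm high, lid edge 43 mm from the lock's axis). By the lock, white marks at +-x show rest, green marks at +-y show turned.
- lock_face (a point): Centre of the brass plug's face, 117 mm above the table, 2 mm below the top of the dark bezel around it (27 mm inside, 50 mm outside dia.). Turns with the plug; z up, x along the slot. Slot 14 (x) by 5.6 mm (y), 2 mm bevelled mouth, 36 mm deep. Key goes in blade down, its x along the slot, until its shoulder sits on the face.
- lock (a joint): Plug angle, rad: 0 at rest (slot along the unit's x), growing clockwise seen from above to a stop at 1.6 (a quarter turn). A spring turns it back to 0; holding it over takes about 0.11 N m. Two sticky spring pins, 11 and 20 mm down the slot, press on the blade's sides: a straight push takes up to 25 N, with a wiggle of a few degrees 12-20 N. The key has about 0.14 rad of play in the slot.
- tin_a: Bystander: loose black tin with pink filling, 56 mm diameter, 32 mm high; origin under its centre.
- tin_b: Bystander: loose black tin with pink filling, 56 mm diameter, 32 mm high; origin under its centre.
- stone: Bystander: loose grey stone block 75 x 35 x 28 mm; origin under its centre.
Not all that is in view belongs to the job. What is shaped like the key but brown or pink is not meant.

How it is judged:
By the outcome, as a careful person would: the job done as asked, in the order asked, and still so for the second after the job is handed in, while the arm keeps its last pose, push and grip.
It also fails if it takes over 48 s, if anything falls off the work surface, if the arm or the gripper's body presses on something with over 40 N, if the wrist force passes 120 N, or if a joint passes its speed limit or range.

ROBOT

A 6-joint arm with a two-finger parallel gripper is mounted at the origin on the work surface. World frame = base frame: x ahead of the robot, y to its left, z up, the work surface at z = 0. Lengths are in m, angles in degrees, forces in N, time in s.
With the tool pointing down it reaches from about 0.25 to 0.725 m from the base axis. Payload 9.7 kg.
Tool frame: the origin (TCP) lies between the finger pads, 19 mm behind the fingertips; this is the grasp point; z points along the fingers, y is the line along which they close (so a half turn about z gives the same grasp; the last joint's range is limited). The gripper opens to 85 mm and grips with 20 to 120 N. Pads are 22 mm wide; open, the fingers measure 114 mm over their backs; the gripper's body (76 mm by 85 mm) begins 54 mm behind the grasp point. The pads swing forward as they close: fully open they stand 13 mm farther back than shut.
Start: joints at [-75.63, 4.979, 10.078, 95.1, 0, 90], TCP at [0.136, -0.533, 0.25] pointing down, gripper open.
Joint ranges: [-179.16, 179.16], [-48.56, 103.87], [-65.8, 70.77], [-126.05, 130.52], [-82.76, 87.17], [-180, 180]. Speed limits (degrees/s): [127.2, 127.2, 147.25, 180, 180, 180].

INTERFACE

Orientations are given as [roll, pitch, yaw] about the fixed x, y, z axes, in that order (R = Rz(yaw) Ry(pitch) Rx(roll)).
In Python, from workcell import bot gives the robot as it stands. The module is installed in compiled form; this text tells all that it offers.
- The arm moves only by the tool play_rows, never from a script. Its argument "increments" is a list of rows, each an object with "slide": the shift along the tool's x, y, z in mm, a list of three; "angular": the turn, a rotation vector about the tool's x, y, z in degrees, a list of three; "claw": the opening, from -1 (shut) to 1 (fully open). In form: [{"slide": [x, y, z], "angular": [rx, ry, rz], "claw": claw}, ...]. A call has 1 to 8 rows; each row shifts and turns the commanded pose from where the row before left it, along the tool's axes as they then stand; what a row does not reach is not made up. A row lasts 1/10 s, in which the tool goes at most 50 mm and 8.59 degrees, less where a joint would pass 70% of its speed; a pose out of reach is approached as far as the arm can. A call is refused whole if a number of a shift passes 50 or a number of a turn 8.59, either way. A call with a gripper value outside its range is refused whole. The fingers move at their own pace and stop on an object; "squeeze" is the grip in N (left out, the last holds). Time passes only in rows, so rows that do not move let the fingers close. It gives the time, the measured TCP pose, the force, the opening and the grip force at its end, in the units of the state.
- bot.get_obs(): the state, without advancing time (a new reading comes with each control period).
- bot.camera(name): name is "scene" or "top" or "wrist"; returns the picture (420x560x3 uint8, red, green, blue); there is no depth.
- bot.camera_info(name): a dict with "fovy" (degrees; the focal length in pixels is half the picture's height over the tangent of half this angle, whatever the lens; pixels are square), "cx", "cy" (the principal point, pixels), "R" (3x3) and "t" (3): a world point X has camera coordinates R X + t. Camera axes: x right, y down, z forward; pixel columns grow to the right and rows downward; lengths in m; the calibration is good to about 2 mm. A picture is of the moment at which its call begins: read the wrist's pose just before it. camera_info takes no time and is no camera call; for the wrist camera it gives the pose at the moment of the call.
- bot.job_done(): hands the job in; it is judged then, once.
The state is a dict: "time": time; "q": joint angles; "qd": joint speeds; "joint_efforts": joint torques, N m; "ee_pos": TCP position; "tcp_rot": TCP orientation; "wrist_force": force on the tool from outside, world axes, zero at the start; "torque": the same for the moment, N m; "opening": finger opening in m; "grasp_force": force on a finger pad.
Only numpy, scipy, OpenCV 4.12 (cv2) and the standard library are available. Lean on these libraries where they do the work, as an engineer would, in place of code of your own. Each camera call takes 0.05 s, during which the arm holds its last target. There are 200 camera calls.

## Working session

There is one attempt and no reset: what is moved stays moved. The work goes in short steps, Python scripts to look and compute and a tool call to move; the robot and the scene stay as the last step left them, time stands still between calls to the robot, and variables do not carry over. Pictures are saved under pics/ and viewed, at most 13 in all, crops included, and the job is handed in when it is done.

Besides the shell and the picture viewer there is one more tool, called after "Call:" in YAML: its name, and indented under it one key for each argument. play_rows: Moves the arm, as the interface text tells. Its arguments: {"type":"object","properties":{"increments":{"type":"array"},"squeeze":{"type":"number"}},"required":["increments"]}

```bash
mkdir -p pics
cat > h.py <<'E'
import numpy as np, cv2
from workcell import bot
from scipy.spatial.transform import Rotation as Ro
def save(n,f):
    im=bot.camera(n); cv2.imwrite('pics/'+f,im[:,:,::-1]); return im
def ray(n,uv,z,info=None):
    c=info or bot.camera_info(n); f=210/np.tan(np.radians(c['fovy']/2)); R=np.array(c['R']);t=np.array(c['t'])
    o=-R.T@t; d=R.T@np.array([(uv[0]-c['cx'])/f,(uv[1]-c['cy'])/f,1]); return o+d*(z-o[2])/d[2]
def proj(n,X,info=None):
    c=info or bot.camera_info(n); f=210/np.tan(np.radians(c['fovy']/2)); p=np.array(c['R'])@np.array(X)+np.array(c['t'])
    return np.array([c['cx']+f*p[0]/p[2],c['cy']+f*p[1]/p[2]])
E
python3 - <<'E'
from h import *
save('top','top1.png');save('scene','scene1.png')
for n in('top','scene','wrist'):
    c=bot.camera_info(n);print(n,c['fovy'],c['cx'],c['cy'],np.round(-np.array(c['R']).T@np.array(c['t']),3))
print(bot.get_obs())
E
```

```text
top 52.16970683505712 280.3597323288145 197.68977663852056 [ 0.497 -0.041  0.805]
scene 48.01950379494164 277.4266829539425 210.8266620596841 [ 1.021 -0.651  0.606]
wrist 69.29730342841239 277.9982912164672 210.7610340491716 [ 0.219 -0.512  0.373]
{'time': 0.1, 'q': array([-7.56316066e+01,  5.00788120e+00,  1.00375466e+01,  9.50990862e+01,
       -1.50625094e-03,  8.99988688e+01]), 'qd': array([-0.04019786, -0.07466356,  0.1663796 ,  0.02341752,  0.03453551,
       -0.04160617]), 'joint_efforts': array([ 5.87956019e-04, -5.21560407e+01,  4.65655768e+01,  1.59729581e-02,
        1.21895600e-04,  6.86635218e-06]), 'ee_pos': array([ 0.13643201, -0.53261533,  0.24934163]), 'tcp_rot': array([-1.79930579e+02,  1.50487929e-03,  1.43695263e+01]), 'wrist_force': array([0.53536507, 0.32563881, 0.01662954]), 'torque': array([0.0248258 , 0.00115069, 0.00778485]), 'grasp_force': 0.0, 'opening': 0.08544425347949193}
```

View pics/top1.png

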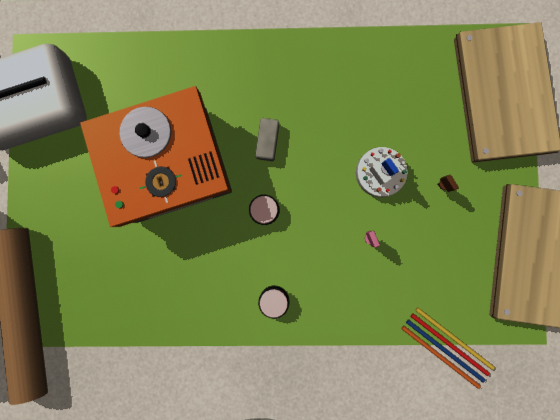

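View pics/scene1.png

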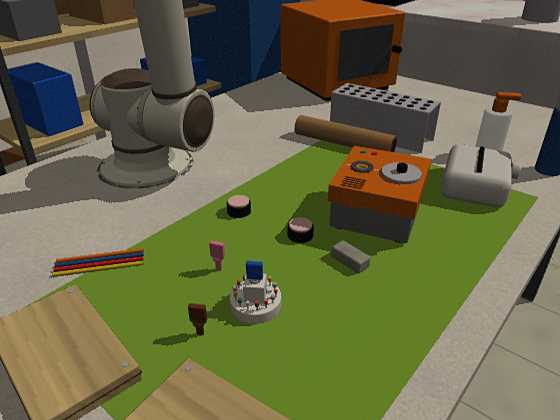

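The top view shows the key in its stand at about (390,167), the lock at (160,181) and the lid knob at (144,130). The tins are at (264,209) and (274,302), and the stone is at (267,139). I'll zoom in on the key and the lock.

Run:
```python
from h import *
im=cv2.imread('pics/top1.png')
a=cv2.resize(im[135:205,350:420],(400,400),interpolation=cv2.INTER_CUBIC)
b=cv2.resize(im[147:217,125:195],(400,400),interpolation=cv2.INTER_CUBIC)
cv2.imwrite('pics/crop.png',np.hstack([a,b]))
hsv=cv2.cvtColor(im,cv2.COLOR_BGR2HSV)
m=((hsv[:,:,0]>105)&(hsv[:,:,0]<130)&(hsv[:,:,1]>120)); m[:135]=0;m[205:]=0;m[:,:350]=0;m[:,420:]=0
p=np.argwhere(m)[:,::-1].astype(np.float32);print(len(p),cv2.minAreaRect(p))
m=((hsv[:,:,0]<14)&(hsv[:,:,1]>190)&(hsv[:,:,2]>120)).astype(np.uint8);m[:,240:]=0
cs,_=cv2.findContours(m,0,2);c=max(cs,key=cv2.contourArea);r=cv2.minAreaRect(c);print(r)
bx=cv2.boxPoints(r)
for q in bx: print(q,ray('top',q,.115))
print(ray('top',(160.5,181),.117),ray('top',(145.5,130),.13))
```

```text
156 ((389.7297668457031, 166.62164306640625), (16.042173385620117, 9.764801025390625), 54.462318420410156)
((152.53558349609375, 156.04861450195312), (108.00489044189453, 123.73892974853516), 72.25532531738281)
[ 77.150986 123.471695] [0.67075546 0.30908778 0.115     ]
[195.00291  85.75908] [0.7305035  0.11385019 0.115     ]
[227.92018 188.62553] [0.55955673 0.05990983 0.115     ]
[110.06825 226.33815] [0.5007847 0.2515808 0.115    ]
[0.57324908 0.16928935 0.117     ] [0.65445729 0.19021244 0.13      ]
```

View pics/crop.png

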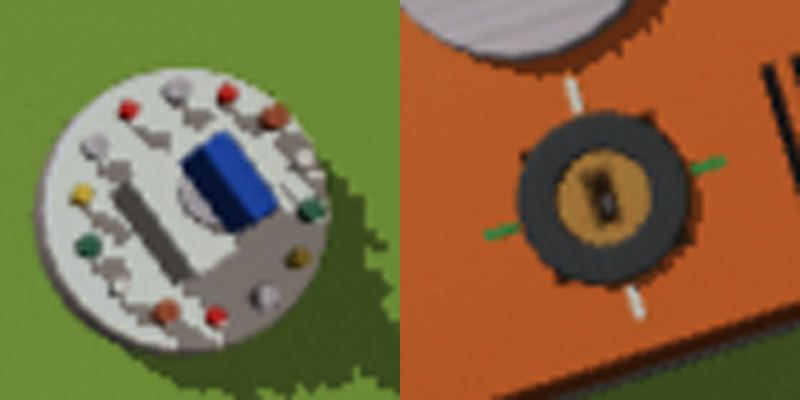

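The crop shows the key head with its long axis at about 37-39° yaw. The lock centre is at about (160.3,181.3), and its white marks give a unit yaw of about 17°. I'll make a small test turn to see which way joint 6 goes.

Call:
play_rows:
  increments:
    - {"slide": [20, 0, 0], "angular": [0, 0, 8], "claw": 1}
    - {"slide": [30, 0, 0], "angular": [0, 0, 8], "claw": 1}

```text
time: 0.3
ee_pos: [0.1852, -0.5244, 0.2498]
tcp_rot: [-180.0, 0.0, -2.1]
wrist_force: [0.9, -0.3, 0.8]
opening: 0.0854
grasp_force: 0.0
```

```bash
cat >> h.py <<'E'
def delta(p,yaw,roll=180,pitch=0):
    o=bot.get_obs(); R=Ro.from_euler('xyz',o['tcp_rot'],degrees=True); T=Ro.from_euler('xyz',[roll,pitch,yaw],degrees=True)
    print('t',round(o['time'],2),'pos',np.round(o['ee_pos'],4),'rpy',np.round(o['tcp_rot'],2),'q',np.round(o['q'],1))
    print('slide mm',np.round(R.inv().apply(np.array(p)-o['ee_pos'])*1000,1),'ang',np.round((R.inv()*T).as_rotvec(degrees=True),2))
E
python3 - <<'E'
from h import *
k=ray('top',(389.7,166.6),.085);print(k)
c=bot.camera_info('wrist');print(np.round(c['R'],3))
print(np.degrees(np.arctan2(*(ray('top',(155.3,163.6),.115)-ray('top',(166.5,200),.115))[[1,0]])))
delta(k,37)
E
```

```text
[ 0.59579424 -0.20844523  0.085     ]
[[-0.037 -0.999 -0.001]
 [-0.944  0.034  0.329]
 [-0.329  0.013 -0.944]]
17.466224992736805
t 0.3 pos [ 0.1852 -0.5244  0.2498] rpy [-1.7997e+02  3.0000e-02 -2.0700e+00] q [-70.5   5.9  11.   95.2  -0.  111.5]
slide mm [ 399.  -330.5  164.7] ang [-4.000e-02  2.000e-02 -3.907e+01]
```

Call:
play_rows:
  increments:
    - {"slide": [25, -20, 0], "angular": [0, 0, -8.5], "claw": 1}
    - {"slide": [27, -16, 0], "angular": [0, 0, -8.5], "claw": 1}
    - {"slide": [30, -12, 0], "angular": [0, 0, -8.5], "claw": 1}
    - {"slide": [31, -8, 0], "angular": [0, 0, -8.5], "claw": 1}
    - {"slide": [32, -3, 0], "angular": [0, 0, -8.5], "claw": 1}
    - {"slide": [32, 2, 0], "angular": [0, 0, -8.5], "claw": 1}
    - {"slide": [31, 6, 0], "angular": [0, 0, -8.5], "claw": 1}
    - {"slide": [30, 11, 0], "angular": [0, 0, -8.5], "claw": 1}

```text
time: 1.1
ee_pos: [0.3888, -0.3674, 0.2497]
tcp_rot: [-180.0, -0.0, 66.7]
wrist_force: [1.7, -0.6, -0.3]
opening: 0.085
grasp_force: 0.0
```

Call:
play_rows:
  increments:
    - {"slide": [28, 15, 0], "angular": [0, 0, -8.5], "claw": 1}
    - {"slide": [26, 19, 0], "angular": [0, 0, -8.5], "claw": 1}
    - {"slide": [22, 23, 0], "angular": [0, 0, -8.5], "claw": 1}
    - {"slide": [19, 26, 0], "angular": [0, 0, -8.5], "claw": 1}
    - {"slide": [15, 28, 0], "angular": [0, 0, -8.5], "claw": 1}
    - {"slide": [10, 30, 0], "angular": [0, 0, -8.5], "claw": 1}
    - {"slide": [6, 31, 0], "angular": [0, 0, -8.5], "claw": 1}
    - {"slide": [1, 32, 0], "angular": [0, 0, -8.5], "claw": 1}

```text
time: 1.9
ee_pos: [0.5897, -0.2106, 0.2495]
tcp_rot: [-180.0, -0.0, 134.7]
wrist_force: [0.3, -0.5, 0.7]
opening: 0.0855
grasp_force: 0.0
```

Call:
play_rows:
  increments:
    - {"slide": [0, 0, 5], "angular": [0, 0, -8.5], "claw": 1}
    - {"slide": [0, 0, 5], "angular": [0, 0, -8.5], "claw": 1}
    - {"slide": [0, 0, 5], "angular": [0, 0, -8.5], "claw": 1}
    - {"slide": [0, 0, 5], "angular": [0, 0, -8.5], "claw": 1}
    - {"slide": [0, 0, 5], "angular": [0, 0, -8.5], "claw": 1}
    - {"slide": [0, 0, 5], "angular": [0, 0, -8.5], "claw": 1}
    - {"slide": [0, 0, 5], "angular": [0, 0, -8.5], "claw": 1}
    - {"slide": [0, 0, 5], "angular": [0, 0, -8.5], "claw": 1}

```text
time: 2.7
ee_pos: [0.5888, -0.2115, 0.2093]
tcp_rot: [180.0, -0.0, -157.3]
wrist_force: [-1.4, -0.7, -0.5]
opening: 0.0853
grasp_force: 0.0
```

Run:
```python
from h import *
delta([.5958,-.2084,.25],217)
save('wrist','w1.png')
print(proj('wrist',[.5958,-.2084,.085]))
```

```text
t 2.7 pos [ 0.5888 -0.2115  0.2093] rpy [ 1.7997e+02 -4.0000e-02 -1.5728e+02] q [-19.8  15.   17.   92.   -0.  -42.5]
slide mm [ -7.7   0.1 -40.7] ang [  0.04  -0.03 -14.28]
[277.62338564 218.25767636]
```

View pics/w1.png

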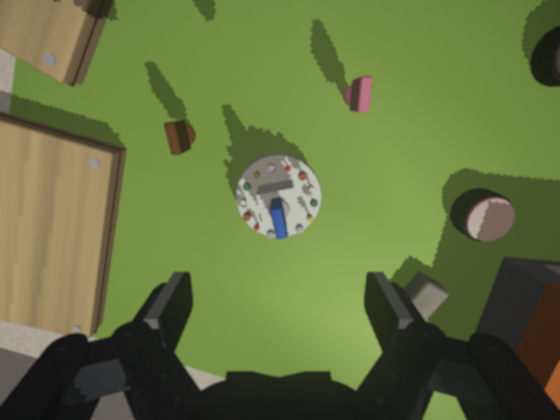

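The wrist view shows the stand at (279,195), with the blue head at (279,218) already nearly lined up with the finger gap. I'll crop it for yaw and position.

Run:
```python
from h import *
im=cv2.imread('pics/w1.png')
cv2.imwrite('pics/w1c.png',cv2.resize(im[150:250,230:330],(600,600),interpolation=cv2.INTER_CUBIC))
c=bot.camera_info('wrist')
# predicted outlines of head for yaw candidates
hsv=cv2.cvtColor(im,cv2.COLOR_BGR2HSV)
m=((hsv[:,:,0]>105)&(hsv[:,:,0]<130)&(hsv[:,:,1]>120)); m[:150]=0;m[250:]=0;m[:,:230]=0;m[:,330:]=0
p=np.argwhere(m)[:,::-1].astype(np.float32);print(len(p),cv2.minAreaRect(p))
# silhouette fit: both cameras, convex hull IoU
from scipy.optimize import minimize
t=cv2.imread('pics/top1.png');h2=cv2.cvtColor(t,cv2.COLOR_BGR2HSV)
m2=((h2[:,:,0]>105)&(h2[:,:,0]<130)&(h2[:,:,1]>120)); m2[:135]=0;m2[205:]=0;m2[:,:350]=0;m2[:,420:]=0
ct=bot.camera_info('top')
S=16
def mask(n,ci,x,y,yaw):
    a=np.radians(yaw);pts=[]
    for u in(-14,14):
        for v in(-5,5):
            for z in(.065,.099): pts.append(proj(n,[x+(u*np.cos(a)-v*np.sin(a))/1e3,y+(u*np.sin(a)+v*np.cos(a))/1e3,z],ci))
    h=cv2.convexHull(np.float32(pts)); o=np.zeros((420*4,560*4),np.uint8)
    cv2.fillConvexPoly(o,np.int32(np.round((h*4+1.5)*16)),255,shift=4)
    return cv2.resize(o,(560,420),interpolation=cv2.INTER_AREA)/255.
def cost(v,use='wt'):
    e=0
    if 'w' in use:e+=np.abs(mask('wrist',c,v[0]/1e3,v[1]/1e3,v[2])-m).sum()
    if 't' in use:e+=np.abs(mask('top',ct,v[0]/1e3,v[1]/1e3,v[2])-m2).sum()
    return e
for use in('w','t','wt'):
    r=minimize(cost,[596,-208,37],(use,),method='Nelder-Mead',options=dict(initial_simplex=[[596,-208,37],[601,-208,37],[596,-203,37],[596,-208,30]]));print(use,r.x,r.fun,m.sum(),m2.sum())
```

```text
295 ((279.0882263183594, 222.8529510498047), (29.346811294555664, 10.914102554321289), 75.96376037597656)
w [ 597.44953668 -206.54071519   27.08843155] 246.91764705882352 295 156
t [ 595.82701133 -208.63711318   33.57685905] 39.199999999999996 295 156
wt [ 595.79043841 -207.63097438   27.05573125] 293.8509803921569 295 156
```

View pics/w1c.png

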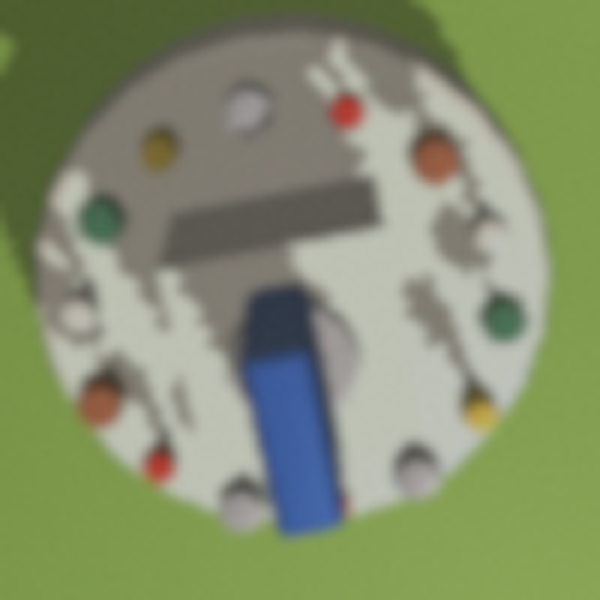

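Run:
```python
from h import *
P=[np.array([230+a/6-.5,150+b/6-.5]) for a,b in((245,360),(310,350),(343,525),(280,535))]
X=np.array([ray('wrist',p,.099) for p in P]);print(X.round(4))
d=X[2]-X[1]+X[3]-X[0];print(np.linalg.norm(d)/2,np.linalg.norm(X[1]-X[0]),np.degrees(np.arctan2(d[1],d[0])),X.mean(0))
T=[np.array([350+a/5.714-.5,135+b/5.714-.5]) for a,b in((180,160),(222,130),(278,205),(237,233))]
X=np.array([ray('top',p,.099) for p in T])
d=X[1]-X[2]+X[0]-X[3];print(np.linalg.norm(d)/2,np.linalg.norm(X[1]-X[0]),np.degrees(np.arctan2(d[1],d[0])),X.mean(0))
```

```text
[[ 0.5863 -0.2189  0.099 ]
 [ 0.5816 -0.2114  0.099 ]
 [ 0.6034 -0.1969  0.099 ]
 [ 0.6083 -0.2044  0.099 ]]
0.026241766683200718 0.008896543092639762 33.48700654694808 [ 0.59489814 -0.20790366  0.099     ]
0.026731009779317208 0.014975647435340456 35.66692746412637 [ 0.59430179 -0.20505477  0.099     ]
```

Call:
play_rows:
  increments:
    - {"slide": [-7, 1, 0], "angular": [0, 0, -5.4], "claw": 1}
    - {"slide": [0, 0, 20], "angular": [0, 0, -5.4], "claw": 1}
    - {"slide": [0, 0, 30], "angular": [0, 0, 0], "claw": 1}
    - {"slide": [0, 0, 30], "angular": [0, 0, 0], "claw": 0.4}
    - {"slide": [0, 0, 25], "angular": [0, 0, 0], "claw": 0}
    - {"slide": [0, 0, 16], "angular": [0, 0, 0], "claw": -0.2}
    - {"slide": [0, 0, 0], "angular": [0, 0, 0], "claw": -0.3}
    - {"slide": [0, 0, 0], "angular": [0, 0, 0], "claw": -0.4}
  squeeze: 20

```text
time: 3.55
ee_pos: [0.595, -0.2079, 0.0893]
tcp_rot: [180.0, -0.0, -146.9]
wrist_force: [0.1, 0.5, 0.5]
opening: 0.0254
grasp_force: 0.0
```

Run:
```python
from h import *
delta([.5949,-.2079,.088],213.5)
im=save('wrist','w2.png'); print(bot.get_obs()['opening'])
```

```text
t 3.55 pos [ 0.595  -0.2079  0.0893] rpy [ 1.7999e+02 -1.0000e-02 -1.4692e+02] q [-19.3  15.8   4.7  78.9  -0.  -52.3]
slide mm [0.  0.1 1.3] ang [ 0.01 -0.01 -0.42]
0.025319129723121857
```

View pics/w2.png

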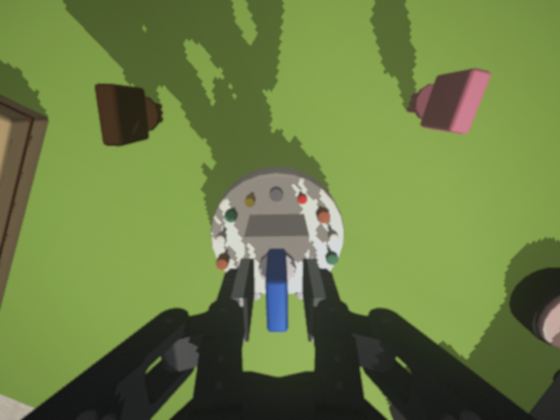

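The head sits centred between the fingers at (277,290) and is aligned with them, so I'll close on it and lift.

Call:
play_rows:
  increments:
    - {"slide": [0, 0, 1], "angular": [0, 0, 0], "claw": -0.6}
    - {"slide": [0, 0, 0], "angular": [0, 0, 0], "claw": -1}
    - {"slide": [0, 0, 0], "angular": [0, 0, 0], "claw": -1}
    - {"slide": [0, 0, 0], "angular": [0, 0, 0], "claw": -1}
    - {"slide": [0, 0, 0], "angular": [0, 0, 0], "claw": -1}
    - {"slide": [0, 0, 0], "angular": [0, 0, 0], "claw": -1}
  squeeze: 100

```text
time: 4.2
ee_pos: [0.5956, -0.2082, 0.0893]
tcp_rot: [-179.9, 0.1, -146.8]
wrist_force: [-0.5, 0.1, 5.8]
opening: 0.0083
grasp_force: 98.4
```

Call:
play_rows:
  increments:
    - {"slide": [0, 0, -5], "angular": [0, 0, 0], "claw": -1}
    - {"slide": [0, 0, -10], "angular": [0, 0, 0], "claw": -1}
    - {"slide": [0, 0, -15], "angular": [0, 0, 0], "claw": -1}
    - {"slide": [0, 0, -20], "angular": [0, 0, 0], "claw": -1}
    - {"slide": [0, 0, -25], "angular": [0, 0, 0], "claw": -1}
    - {"slide": [0, 0, -30], "angular": [0, 0, 0], "claw": -1}
    - {"slide": [0, 0, -20], "angular": [0, 0, 0], "claw": -1}

```text
time: 4.9
ee_pos: [0.5952, -0.208, 0.2166]
tcp_rot: [-179.9, 0.1, -146.8]
wrist_force: [1.1, -0.5, -0.9]
opening: 0.0081
grasp_force: 97.7
```

Run:
```python
from h import *
l=ray('top',(160.3,181.3),.117);print(l)
delta([l[0],l[1],.2133],197.3)
im=save('wrist','w3.png')
o=bot.get_obs();print(o['opening'],o['grasp_force'],o['wrist_force'])
```

```text
[0.57276444 0.16961222 0.117     ]
t 4.9 pos [ 0.5952 -0.208   0.2166] rpy [-1.7988e+02  1.0000e-01 -1.4683e+02] q [-19.3  15.6  18.6  92.8   0.  -52.4]
slide mm [-187.8  328.3    2.9] ang [-0.1   0.11 15.87]
0.008115688154862962 97.67033100128174 [-1.45263815  0.21257249  2.71965355]
```

Call:
play_rows:
  increments:
    - {"slide": [-10, 15, -10], "angular": [0, 0, 0], "claw": -1}
    - {"slide": [-28, 40, -10], "angular": [0, 0, 0], "claw": -1}
    - {"slide": [-30, 42, 0], "angular": [0, 0, 0], "claw": -1}
    - {"slide": [-30, 42, 0], "angular": [0, 0, 0], "claw": -1}
    - {"slide": [-30, 42, 0], "angular": [0, 0, 0], "claw": -1}
    - {"slide": [-30, 42, 0], "angular": [0, 0, 0], "claw": -1}
    - {"slide": [-28, 40, 0], "angular": [0, 0, 0], "claw": -1}
    - {"slide": [-24, 33, 0], "angular": [0, 0, 0], "claw": -1}

```text
time: 5.75
ee_pos: [0.6075, 0.1516, 0.2333]
tcp_rot: [180.0, -0.0, -146.8]
wrist_force: [0.5, -0.5, 0.9]
opening: 0.0085
grasp_force: 97.7
```

Call:
play_rows:
  increments:
    - {"slide": [-16, 21, 0], "angular": [0, 0, 5], "claw": -1}
    - {"slide": [0, 0, 0], "angular": [0, 0, 5], "claw": -1}
    - {"slide": [0, 0, 0], "angular": [0, 0, 5.8], "claw": -1}
    - {"slide": [0, 0, 0], "angular": [0, 0, 0], "claw": -1}
    - {"slide": [0, 0, 0], "angular": [0, 0, 0], "claw": -1}

```text
time: 6.25
ee_pos: [0.6101, 0.175, 0.2331]
tcp_rot: [180.0, -0.0, -162.4]
wrist_force: [-0.2, 0.8, -1.0]
opening: 0.0084
grasp_force: 97.7
```

Run:
```python
from h import *
delta([.5728,.1696,.2133],197.3)
im=save('wrist','w4.png')
u=proj('wrist',[.5728,.1696,.117]);print(u)
e=bot.get_obs();R=Ro.from_euler('xyz',e['tcp_rot'],degrees=True)
print('tip',proj('wrist',e['ee_pos']+R.apply([0,0,.0573])),'headtop',proj('wrist',e['ee_pos']-R.apply([0,0,.01])))
np.save('w4info.npy',bot.camera_info('wrist'),allow_pickle=True)
x,y=map(int,u);b=im[:,:,::-1]
A=cv2.resize(b,(480,360)); B=cv2.resize(b[max(0,y-45):y+45,x-40:x+40],(320,360),interpolation=cv2.INTER_CUBIC);print(x-40,y-45)
cv2.imwrite('pics/w4c.png',np.hstack([A,B]))
```

```text
t 6.25 pos [0.6101 0.175  0.2331] rpy [ 1.7999e+02 -1.0000e-02 -1.6245e+02] q [16.  16.8 21.8 95.   0.  -1.5]
slide mm [37.2  6.1 19.9] ang [ 0.01 -0.01  0.25]
[285.76015722 168.36834012]
tip [277.95986012 242.37155552] headtop [278.08299117 306.89627065]
245 123
```

View pics/w4c.png

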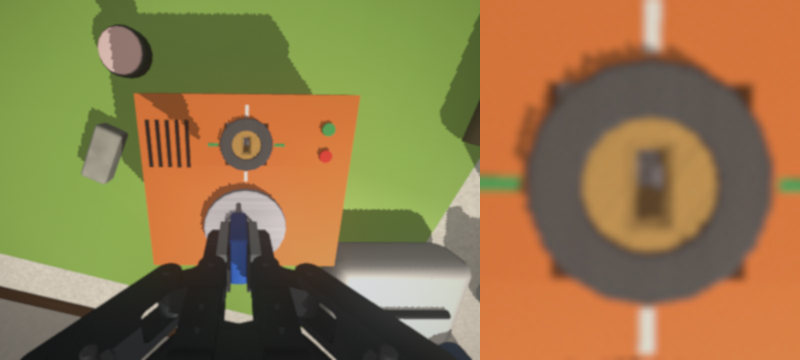

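The left half shows the key tip at about (278,241) in full-frame pixels, where I predicted it. In the crop, the lock centre comes to about (287.1,168.6), and the marks are vertical to within 1°. Next I'll compute the offset.

Run:
```python
from h import *
f=lambda a,b:np.array([245+(a-480)/4-.4,123+b/4-.4])
l=ray('wrist',f(650.5,184.5),.117);print(l)
for p,q in(((647,330),(653,25)),((790,184.5),(487,184.5))):
    d=ray('wrist',f(*q),.115)-ray('wrist',f(*p),.115);print(np.degrees(np.arctan2(d[1],d[0])))
delta([l[0],l[1],.19],197.5)
# crops of tip
im=cv2.imread('pics/w4.png');cv2.imwrite('pics/w4d.png',cv2.resize(im[215:345,215:345],(520,520),interpolation=cv2.INTER_CUBIC))
```

```text
[0.57272264 0.17080314 0.117     ]
-163.07781003432046
-72.53598994255148
t 6.3 pos [0.6102 0.1748 0.2331] rpy [ 1.7999e+02 -1.0000e-02 -1.6248e+02] q [16.  16.8 21.8 95.   0.  -1.5]
slide mm [36.9  7.5 43.1] ang [ 0.01 -0.01  0.02]
```

View pics/w4d.png

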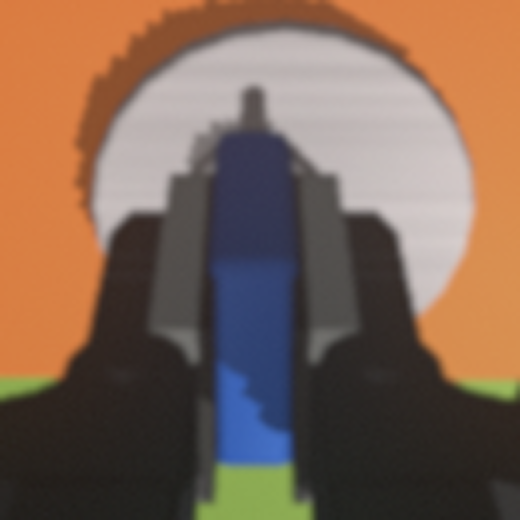

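Call:
play_rows:
  increments:
    - {"slide": [10, 3, 0], "angular": [0, 0, 0], "claw": -1}
    - {"slide": [20, 4, 0], "angular": [0, 0, 0], "claw": -1}
    - {"slide": [7, 0.5, 0], "angular": [0, 0, 0], "claw": -1}
    - {"slide": [0, 0, 20], "angular": [0, 0, 0], "claw": -1}
    - {"slide": [0, 0, 20], "angular": [0, 0, 0], "claw": -1}
    - {"slide": [0, 0, 11], "angular": [0, 0, 0], "claw": -1}
    - {"slide": [0, 0, 0], "angular": [0, 0, 0], "claw": -1}

```text
time: 7.0
ee_pos: [0.5724, 0.1704, 0.1804]
tcp_rot: [180.0, -0.1, -162.6]
wrist_force: [-1.3, 0.4, -0.6]
opening: 0.0084
grasp_force: 97.7
```

Run:
```python
from h import *
delta([.5727,.1708,.17],197.5)
e=bot.get_obs();R=Ro.from_euler('xyz',e['tcp_rot'],degrees=True);print(e['wrist_force'])
for u in(-.014,0,.014): print(proj('wrist',e['ee_pos']+R.apply([u,0,-.0097])))
print(proj('wrist',e['ee_pos']+R.apply([.006,0,.0573])),proj('wrist',e['ee_pos']+R.apply([0,0,.0573])))
im=save('wrist','w5.png')[:,:,::-1]
cv2.imwrite('pics/w5c.png',cv2.resize(im[205:345,215:345],(520,560),interpolation=cv2.INTER_CUBIC))
```

```text
t 7.0 pos [0.5724 0.1704 0.1804] rpy [ 1.800e+02 -1.500e-01 -1.626e+02] q [16.6 10.8  8.8 88.2 -0.  -0.8]
slide mm [-0.4  0.3 10.4] ang [ 0.   -0.15 -0.1 ]
[-1.25289866  0.37043156 -0.58905994]
[278.0982263  331.95069166]
[278.07452575 306.45143736]
[278.04915959 279.16016916]
[277.94444519 233.92850378] [277.9528976  242.35342502]
```

View pics/w5c.png

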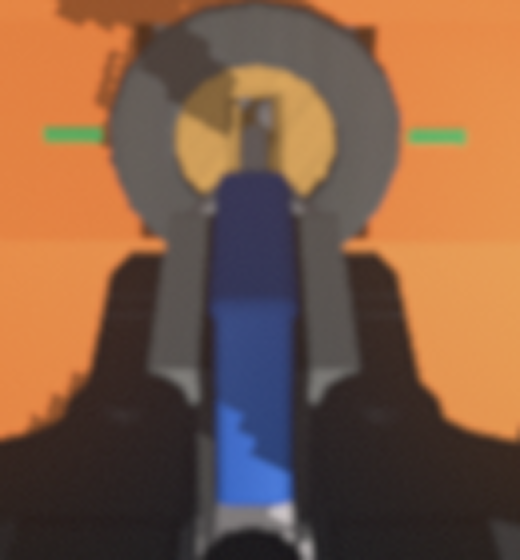

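The key is centred over the lock: the brass centre is at crop x≈255.5 and the blade at ≈254. The slot and blade are aligned, so I'll go down.

Call:
play_rows:
  increments:
    - {"slide": [-0.4, 0.3, 3], "angular": [0, 0, 0], "claw": -1}
    - {"slide": [0, 0, 3], "angular": [0, 0, 0], "claw": -1}
    - {"slide": [0, 0, 3], "angular": [0, 0, 0], "claw": -1}
    - {"slide": [0, 0, 3], "angular": [0, 0, 0], "claw": -1}
    - {"slide": [0, 0, 2], "angular": [0, 0, 0], "claw": -1}
    - {"slide": [0, 0, 0], "angular": [0, 0, 0], "claw": -1}
  squeeze: 120

```text
time: 7.65
ee_pos: [0.5731, 0.1711, 0.1676]
tcp_rot: [-180.0, -0.0, -162.6]
wrist_force: [0.7, 0.3, 0.4]
opening: 0.008
grasp_force: 120.1
```

Call:
play_rows:
  increments:
    - {"slide": [0, 0, 2], "angular": [0, 0, 3], "claw": -1}
    - {"slide": [0, 0, 2], "angular": [0, 0, -6], "claw": -1}
    - {"slide": [0, 0, 2], "angular": [0, 0, 6], "claw": -1}
    - {"slide": [0, 0, 2], "angular": [0, 0, -6], "claw": -1}
    - {"slide": [0, 0, 2], "angular": [0, 0, 6], "claw": -1}
    - {"slide": [0, 0, 0], "angular": [0, 0, -3], "claw": -1}

```text
time: 8.25
ee_pos: [0.5734, 0.1704, 0.1586]
tcp_rot: [-179.9, 0.0, -162.8]
wrist_force: [0.8, -3.7, 2.2]
opening: 0.0078
grasp_force: 120.9
```

Call:
play_rows:
  increments:
    - {"slide": [0, 0, 2], "angular": [0, 0, 3], "claw": -1}
    - {"slide": [0, 0, 2], "angular": [0, 0, -6], "claw": -1}
    - {"slide": [0, 0, 2], "angular": [0, 0, 6], "claw": -1}
    - {"slide": [0, 0, 2], "angular": [0, 0, -6], "claw": -1}
    - {"slide": [0, 0, 2], "angular": [0, 0, 6], "claw": -1}
    - {"slide": [0, 0, 0], "angular": [0, 0, -3], "claw": -1}

```text
time: 8.85
ee_pos: [0.5733, 0.1711, 0.1487]
tcp_rot: [-180.0, 0.0, -162.8]
wrist_force: [-0.1, -1.0, 1.1]
opening: 0.008
grasp_force: 120.6
```

Call:
play_rows:
  increments:
    - {"slide": [0, 0, 1], "angular": [0, 0, 3], "claw": -1}
    - {"slide": [0, 0, 1], "angular": [0, 0, -6], "claw": -1}
    - {"slide": [0, 0, 1], "angular": [0, 0, 6], "claw": -1}
    - {"slide": [0, 0, 0], "angular": [0, 0, -3], "claw": -1}
    - {"slide": [0, 0, 0], "angular": [0, 0, 0], "claw": -1}

```text
time: 9.35
ee_pos: [0.5733, 0.1711, 0.1464]
tcp_rot: [-180.0, 0.1, -162.5]
wrist_force: [-3.4, -0.8, 7.3]
opening: 0.008
grasp_force: 121.9
```

Call:
play_rows:
  increments:
    - {"slide": [0, 0, 1], "angular": [0, 0, 3], "claw": -1}
    - {"slide": [0, 0, 1], "angular": [0, 0, -6], "claw": -1}
    - {"slide": [0, 0, 1], "angular": [0, 0, 6], "claw": -1}
    - {"slide": [0, 0, 0], "angular": [0, 0, -3], "claw": -1}
    - {"slide": [0, 0, 0], "angular": [0, 0, 0], "claw": -1}

```text
time: 9.85
ee_pos: [0.5734, 0.1711, 0.1462]
tcp_rot: [-180.0, 0.2, -162.6]
wrist_force: [-8.4, -3.0, 24.1]
opening: 0.0079
grasp_force: 124.6
```

Call:
play_rows:
  increments:
    - {"slide": [0.5, 0, 1], "angular": [0, 0, 3], "claw": -1}
    - {"slide": [0.3, 0, 0], "angular": [0, 0, -6], "claw": -1}
    - {"slide": [0, 0, 0], "angular": [0, 0, 6], "claw": -1}
    - {"slide": [0, 0, 0], "angular": [0, 0, -3], "claw": -1}

```text
time: 10.25
ee_pos: [0.5733, 0.1711, 0.1461]
tcp_rot: [-180.0, 0.4, -162.8]
wrist_force: [-8.2, -2.9, 28.3]
opening: 0.0078
grasp_force: 125.0
```

Run:
```python
from h import *
delta([.5731,.1711,.1463],197.5)
im=save('scene','s2.png')[:,:,::-1]
u=proj('scene',[.573,.171,.125]);print(u)
x,y=map(int,u);cv2.imwrite('pics/s2c.png',cv2.resize(im[y-45:y+30,x-50:x+50],(800,600),interpolation=cv2.INTER_CUBIC))
```

```text
t 10.25 pos [0.5733 0.1711 0.1461] rpy [-179.99    0.36 -162.82] q [16.6 10.4  4.6 83.8 -0.  -0.6]
slide mm [ 0.2  0.1 -0.2] ang [-0.01  0.36 -0.32]
[362.57902319 162.96314979]
```

View pics/s2c.png

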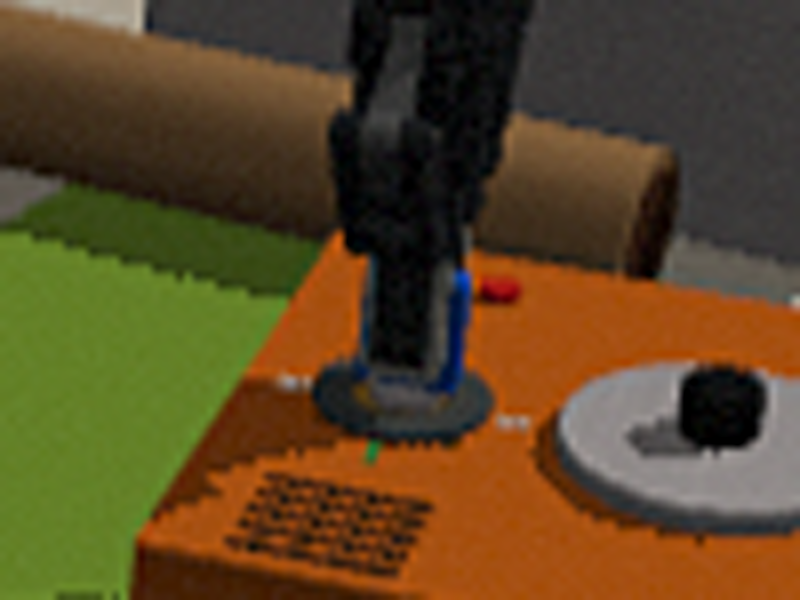

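The side view shows the shoulder disc seated on the brass face inside the bezel at about (420,385). The TCP height matches the computed home, and it stops solidly at 28 N. Now I'll turn clockwise, which is +z in the tool frame.

Call:
play_rows:
  increments:
    - {"slide": [0, 0, 0], "angular": [0, 0, 6], "claw": -1}
    - {"slide": [0, 0, 0], "angular": [0, 0, 8], "claw": -1}
    - {"slide": [0, 0, 0], "angular": [0, 0, 8], "claw": -1}
    - {"slide": [0, 0, 0], "angular": [0, 0, 8], "claw": -1}
    - {"slide": [0, 0, 0], "angular": [0, 0, 8], "claw": -1}
    - {"slide": [0, 0, 0], "angular": [0, 0, 8], "claw": -1}

```text
time: 10.9
ee_pos: [0.5734, 0.1708, 0.1461]
tcp_rot: [179.8, 0.3, 151.0]
wrist_force: [-8.1, -3.6, 29.6]
opening: 0.0078
grasp_force: 124.9
```

Run:
```python
from h import *
o=bot.get_obs();print(o['ee_pos'],o['tcp_rot'],o['wrist_force'],o['torque'])
```

```text
[0.57340277 0.1707935  0.14613372] [179.77098746   0.27821378 151.02731215] [-8.14988288 -3.61256793 29.57707675] [-0.79841417  1.64910783  0.08277304]
```

Call:
play_rows:
  increments:
    - {"slide": [0, 0, 0], "angular": [0, 0, 8], "claw": -1}
    - {"slide": [0, 0, 0], "angular": [0, 0, 8], "claw": -1}
    - {"slide": [0, 0, 0], "angular": [0, 0, 8], "claw": -1}
    - {"slide": [0, 0, 0], "angular": [0, 0, 8], "claw": -1}
    - {"slide": [0, 0, 0], "angular": [0, 0, 8], "claw": -1}
    - {"slide": [0, 0, 0], "angular": [0, 0, 6], "claw": -1}
    - {"slide": [0, 0, 0], "angular": [0, 0, 3], "claw": -1}
    - {"slide": [0, 0, 0], "angular": [0, 0, 0], "claw": -1}

```text
time: 11.7
ee_pos: [0.5735, 0.1708, 0.1461]
tcp_rot: [179.6, 0.0, 102.3]
wrist_force: [-6.1, -4.1, 28.2]
opening: 0.0081
grasp_force: 124.9
```

Run:
```python
from h import *
o=bot.get_obs();print(o['ee_pos'],o['tcp_rot'],o['wrist_force'],o['torque'],o['q'])
```

```text
[0.57354733 0.17083946 0.14612642] [1.79621761e+02 1.27419316e-02 1.02251210e+02] [-6.0989079  -4.08450756 28.20094217] [-0.91972655  1.46929927  0.05766766] [ 1.66053639e+01  1.04172370e+01  4.62327426e+00  8.38298576e+01
 -4.14210035e-02  9.43539758e+01]
```

Call:
play_rows:
  increments:
    - {"slide": [0, 0, 0], "angular": [0, 0, 3], "claw": -1}
    - {"slide": [0, 0, 0], "angular": [0, 0, 3], "claw": -1}
    - {"slide": [0, 0, 0], "angular": [0, 0, 0], "claw": -1}
    - {"slide": [0, 0, 0], "angular": [0, 0, 0], "claw": -1}

```text
time: 12.1
ee_pos: [0.5733, 0.1709, 0.1461]
tcp_rot: [179.6, -0.0, 96.4]
wrist_force: [-6.7, -3.1, 28.5]
opening: 0.0081
grasp_force: 124.8
```

Run:
```python
from h import *
o=bot.get_obs();print(o['ee_pos'],o['tcp_rot'],o['wrist_force'],o['torque'])
```

```text
[0.57330649 0.17093882 0.14611902] [ 1.79649088e+02 -4.12793167e-02  9.63621051e+01] [-6.67783978 -3.14845531 28.52833506] [-0.80438665  1.78371155  0.09560261]
```

Call:
play_rows:
  increments:
    - {"slide": [0, 0, 0], "angular": [0, 0, 2], "claw": -1}
    - {"slide": [0, 0, 0], "angular": [0, 0, 2], "claw": -1}
    - {"slide": [0, 0, 0], "angular": [0, 0, 0], "claw": -1}
    - {"slide": [0, 0, 0], "angular": [0, 0, 0], "claw": -1}

```text
time: 12.5
ee_pos: [0.5732, 0.171, 0.1461]
tcp_rot: [179.7, -0.1, 92.4]
wrist_force: [-7.4, -3.8, 29.2]
opening: 0.0081
grasp_force: 125.0
```

Run:
```python
from h import *
o=bot.get_obs();print(o['ee_pos'],o['tcp_rot'],o['wrist_force'],o['torque'])
im=save('wrist','w6.png')[:,:,::-1]
cv2.imwrite('pics/w6c.png',cv2.resize(im[180:345,190:370],(654,600),interpolation=cv2.INTER_CUBIC))
```

```text
[0.57319524 0.17097423 0.14612213] [ 1.79664154e+02 -6.53427724e-02  9.23796344e+01] [-7.39665362 -3.80267863 29.17906257] [-0.77582087  1.88153284  0.24723717]
```

View pics/w6c.png

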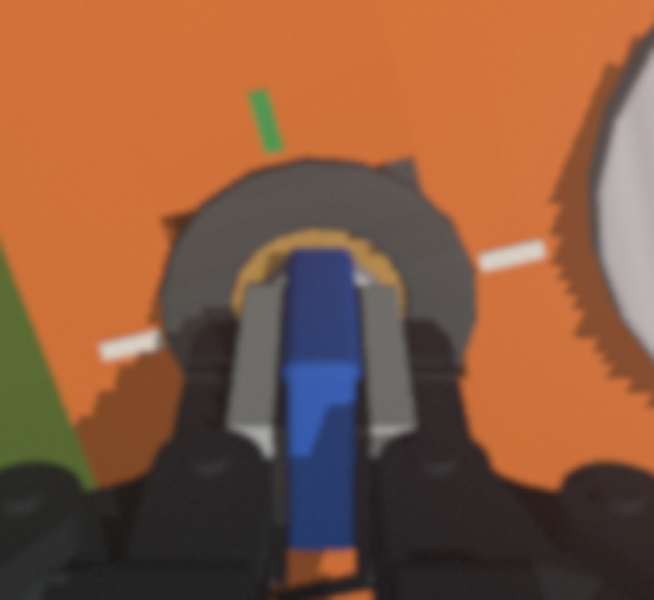

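The key is turned past the green marks and is still square in the fingers. Torque jumped from 0.10 to 0.25 N m, so it's at the stop. I'll hold briefly, check, and hand in.

Call:
play_rows:
  increments:
    - {"slide": [0, 0, 0], "angular": [0, 0, 0.5], "claw": -1}
    - {"slide": [0, 0, 0], "angular": [0, 0, 0], "claw": -1}
    - {"slide": [0, 0, 0], "angular": [0, 0, 0], "claw": -1}
    - {"slide": [0, 0, 0], "angular": [0, 0, 0], "claw": -1}
    - {"slide": [0, 0, 0], "angular": [0, 0, 0], "claw": -1}

```text
time: 13.05
ee_pos: [0.5732, 0.171, 0.1461]
tcp_rot: [179.7, -0.1, 91.9]
wrist_force: [-8.2, -3.5, 28.2]
opening: 0.0081
grasp_force: 125.1
```

Run:
```python
from h import *
o=bot.get_obs();print(o['ee_pos'],o['tcp_rot'],o['torque'])
if o['torque'][2]>.15: print(bot.job_done())
```

```text
[0.5731815  0.17100189 0.14610828] [ 1.79666060e+02 -6.73106416e-02  9.18924529e+01] [-0.79628873  1.88256763  0.30776872]
the job is handed in; nothing more can be done
None
```

The blue key is fully home in the lock, turned clockwise to the stop and still gripped there; I handed the job in at about 13 s without knowingly touching the tins or stone, and no verdict came back.

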